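# Uncap the oil sprayer and hold it ready over the roasting tin

## Robot

A 6-joint arm with a two-finger parallel gripper is mounted at the origin on the work surface. World frame = base frame: x ahead of the robot, y to its left, z up, the work surface at z = 0. Lengths are in m, angles in rad, forces in N, time in s.
With the tool pointing down it reaches from about 0.35 to 0.875 m from the base axis. Payload 15.5 kg.
Tool frame: the origin (TCP) lies on the centre line of the jaws, within the pads' length; the fingertips stand ahead of it and the grasp point (between the pads) lies 6 mm ahead of it (arm.tip_reach is the z of the fingertips in the tool frame, in m); z points along the fingers, y is the line along which they close (so a half turn about z gives the same grasp; the last joint's range is limited). The gripper opens to 85 mm and grips with 20 to 120 N. Pads are 22 mm wide; open, the fingers measure 114 mm over their backs; the gripper's body (76 mm by 85 mm) begins 54 mm behind the grasp point. The pads swing forward as they close: fully open they stand 13 mm farther back than shut.
Start: joints at [1.032, 0.494, 1.345, -0, 1.302, -0.096], TCP at [0.268, 0.564, 0.217] pointing down, gripper open.
Joint ranges: [-2.91, 2.91], [-0.82, 2.16], [0.22, 2.67], [-1.22, 4.37], [0.12, 2.79], [-3.08, 3.08]. Speed limits (rad/s): [1.89, 1.89, 2.57, 3.01, 3.01, 3.01].

## Interface

Orientations are given as a rotation vector (axis times angle).
In Python, from plant import arm gives the robot as it stands.
- The arm moves only by the tool step_arm, never from a script. Its argument "deltas" is a list of rows, each an object of numbers: "wx", "wy", "wz": the turn, a rotation vector about the tool's x, y, z in degrees; "dx", "dy", "dz": the shift along the tool's x, y, z in m; "hand": the finger opening in m, from 0 to 0.0854. In form: [{"wx": .., "wy": .., "wz": .., "dx": .., "dy": .., "dz": .., "hand": ..}, ...]. A call has 1 to 10 rows; each row is the pose to reach, as a shift and turn from the pose commanded when the call began, along the tool's axes at that moment; what a row does not reach only later rows make up. A row lasts 1/8 s, in which the tool goes at most 62.5 mm and 10.7 degrees, less where a joint would pass 70% of its speed; a pose out of reach is approached as far as the arm can. A call with a gripper value outside its range is refused whole. The fingers move at their own pace and stop on an object; "grip_force" is the grip in N (left out, the last holds). Time passes only in rows, so rows that repeat a pose let the fingers close. It gives the time, the measured TCP pose, the force, the opening and the grip force at its end, in the units of the state.
- arm.state(): the state, without advancing time (a new reading comes with each control period).
- arm.grab_frame(name): name is "side" or "top"; returns the picture (384x512x3 uint8, red, green, blue); there is no depth.
- arm.get_calibration(name): a dict with "mtx" (3x3 intrinsics, pixels), "k1" (the pictures are not rectified: a ray, as slopes to the right and down, at radius r is drawn at 1 + k1 r^2 times it, then the intrinsics apply), "rvec" (rotation vector, rad) and "tvec" (3), from world to camera coordinates, as OpenCV has them. Camera axes: x right, y down, z forward; pixel columns grow to the right and rows downward; lengths in m; the calibration is good to about 2 mm. A picture is of the moment at which its call begins. get_calibration takes no time and is no camera call.
- arm.finish_job(): hands the job in; it is judged then, once.
Trained networks look in the newest picture that a camera, given by its name, has taken for a name from the list of things; names that differ only in an ending like _2 or _b are one class to them, and where a whole thing is asked for, a point or a joint stands for the part that bears it (a point fixed in the world has none). Each returns a list of dicts, best first, with "p" (0 to 1); they miss things now and then, are a little off and sometimes report something else, mostly with a low value. They report only what shows in the picture. A call takes as long as a camera call. They do not tell look-alikes from the thing itself.
- arm.recognise(camera, query): "centre" ([column, row] in pixels, amid what is visible of it).
The state is a dict: "time_s": time; "joints": joint angles; "qvel": joint speeds; "tau": joint torques, N m; "eef_pos": TCP position; "tool_rot": TCP orientation; "force": force on the tool from outside, world axes, zero at the start; "ft_torque": the same for the moment, N m; "grip_width": opening from 0.0 (shut) to 1.0 (fully open); "grip_force": force on a finger pad.
Only numpy, scipy, OpenCV 4.12 (cv2) and the standard library are available. Lean on these libraries where they do the work, as an engineer would, in place of code of your own. Each camera call takes 0.05 s, during which the arm holds its last target. There are 200 camera calls.

## Task

Take the loose cap off the steel oil sprayer and set it, open end down, into the round well of the small square wooden rest without dropping it in. Then lift the sprayer out of its drip dish and finish while holding it in the gripper, upright and still over the middle of the roasting tin, with its base about 12 cm above the worktop and touching nothing else. Keep the sprayer upright all along and leave the tin, the jar, the mug and the pepper mill where they are.

Things in the scene. Friction and masses are not known exactly. Their poses are not given: they have to be found in the camera images.
- cap_mid (a point): Centre of the loose cap: a plain black plastic cup turned open end down, outer diameter 40 mm, 50 mm tall, wall 2.5 mm, top 5 mm thick, about 30 g. The point is on its axis, 25 mm above the open lower edge; z points to its closed top. At the start it sits with no thread or snap over the spray head, its edge on the shoulder of the sprayer; lifting it more than 18 mm frees it.
- bottle_mid (a point): Centre of the oil sprayer: a plain steel cylinder, diameter 52 mm and 135 mm tall up to its flat shoulder, with a black spray head (diameter 26 mm, 18 mm tall) on top; 153 mm tall in all without the cap, 0.2 to 0.4 kg. The point is on its axis, 76.5 mm above its base (58.5 mm below the shoulder); z points up along the axis. It stands loose in the drip dish. Grip the steel body just below the shoulder (for instance 20 mm below).
- dish: Round white ceramic drip dish under the sprayer, diameter 88 mm at the rim, 12 mm tall, inner floor 5 mm above the worktop; it is stuck down. Origin at the centre of its underside.
- rest_hole0 (a point): Centre of the mouth of the round well in the light wooden rest, a block 80 x 80 x 14 mm that is stuck down. The well is 52 mm wide and 10 mm deep; the point is level with the top of the block, 14 mm above the worktop. A cap standing in the well has its centre 15 mm above this point.
- tin: Rectangular dark steel roasting tin, loose, open on top, 160 mm (its x) by 220 mm (its y), 38 mm tall with its rim. Origin at the centre of its underside.
- jar: Bystander: amber glass storage jar with a flat steel lid, diameter 78 mm, 116 mm tall. Origin at the centre of its underside.
- mug: Bystander: white mug, diameter 80 mm, 90 mm tall, handle on its +y side. Origin at the centre of its underside.
- mill: Bystander: turned wooden pepper mill, diameter 54 mm, 135 mm tall. Origin at the centre of its underside.
Not all that is in view belongs to the job. Leave any blue or yellow look-alike of the part that bears bottle_mid alone.

How it is judged:
On the way, in this order (a step that is already met when the one before it is completed fails the run):
1. the cap stands open end down in the well of the rest, let go, while the sprayer still stands in its dish (horizontal distance between cap_mid and rest_hole0 below 0.01 m and z of cap_mid in the frame of rest_hole0 below 0.019 m and angle between cap_mid's own z axis and vertical below 0.12 rad and contact force between the fingers and cap below 0.05 N and linear speed of cap below 0.03 m/s and horizontal distance between bottle_mid and dish below 0.02 m and height (world z) of bottle_mid below 0.09 m), for 0.2 s.
2. the gripped sprayer is clear of its dish (height (world z) of bottle_mid above 0.11 m and contact force between the fingers and bottle above 1 N and contact force between bottle and dish below 0.05 N), for 0.2 s.
At the end, for the whole second after the job is handed in: Sprayer held by the gripper alone, base 75 to 175 mm above the worktop, axis within 40 mm of the tin's middle, tilt under 0.12 rad, under 0.02 m/s and 0.15 rad/s; cap let go, open end down in the well, within 10 mm of its centre, 4 mm of its floor, tilt under 0.12 rad (horizontal distance between cap_mid and rest_hole0 below 0.01 m and z of cap_mid in the frame of rest_hole0 below 0.019 m and angle between each of cap_mid, bottle_mid's own z axis and vertical below 0.12 rad and contact force between each of the fingers, bottle and cap below 0.05 N and linear speed of each of cap, bottle below 0.02 m/s and height (world z) of bottle_mid between 0.1515 and 0.2515 m and horizontal distance between bottle_mid and tin below 0.04 m and angular speed of bottle below 0.15 rad/s and contact force between the fingers and bottle above 1 N and contact force between bottle and dish below 0.05 N and contact force between bottle and rest below 0.05 N and contact force between bottle and tin below 0.05 N and contact force between bottle and jar below 0.05 N and contact force between bottle and mug below 0.05 N and contact force between bottle and mill below 0.05 N); the arm keeps its last pose, push and grip.
It fails at once if the cap is let fall from more than 20 mm above the rest (contact force between the fingers and cap below 0.01 N and horizontal distance between cap_mid and rest_hole0 below 0.06 m and z of cap_mid in the frame of rest_hole0 above 0.045 m).
It fails at once if the sprayer is tipped by more than 0.35 rad (angle between bottle_mid's own z axis and vertical above 0.35 rad).
It fails at once if the jar, the mug or the mill is shifted by more than 25 mm (distance of any of jar, mug, mill from where it was at the start of the episode above 0.025 m).
It fails at once if the tin is shifted by more than 25 mm (distance of tin from where it was at the start of the episode above 0.025 m).
It also fails if it takes over 69 s, if anything falls off the work surface, if the arm or the gripper's body presses on something with over 40 N, if the wrist force passes 120 N, or if a joint passes its speed limit or range.

## Working session

There is one attempt and no reset: what is moved stays moved. The work goes in short steps, Python scripts to look and compute and a tool call to move; the robot and the scene stay as the last step left them, time stands still between calls to the robot, and variables do not carry over. Pictures are saved under pics/ and viewed, at most 11 in all, crops included, and the job is handed in when it is done.

Besides the shell and the picture viewer there is one more tool, called after ">>>" as a command line: name --argument value ..., lists and objects as JSON in quotes. step_arm: Moves the arm, as the interface text tells. Its arguments: {"type":"object","properties":{"deltas":{"type":"array","items":{"type":"object","properties":{"wx":{"type":"number"},"wy":{"type":"number"},"wz":{"type":"number"},"dx":{"type":"number"},"dy":{"type":"number"},"dz":{"type":"number"},"hand":{"type":"number"}}}},"grip_force":{"type":"number"}},"required":["deltas"]}

```bash
mkdir -p pics; cat > h.py <<'E'
import numpy as np, cv2
from plant import arm
def cal(n):
    c=arm.get_calibration(n); R,_=cv2.Rodrigues(np.array(c["rvec"],float)); return np.array(c["mtx"]),c["k1"],R,np.array(c["tvec"],float).ravel()
def ray(n,px):
    K,k1,R,t=cal(n)
    p=cv2.undistortPoints(np.array([[px]],float),K,np.array([k1,0,0,0.]))[0,0]
    return -R.T@t, R.T@np.array([p[0],p[1],1.])
def at_z(n,px,z):
    o,d=ray(n,px); return o+d*(z-o[2])/d[2]
def proj(n,P):
    K,k1,R,t=cal(n)
    return cv2.projectPoints(np.atleast_2d(P).astype(float),R,t,K,np.array([k1,0,0,0.]))[0][:,0]
def tri(a,b):
    (o1,d1),(o2,d2)=a,b
    A=np.stack([d1,-d2],1); s=np.linalg.lstsq(A,o2-o1,rcond=None)[0]
    p,q=o1+s[0]*d1,o2+s[1]*d2
    return (p+q)/2,np.linalg.norm(p-q)
E
python3 - <<'E'
from h import *
for n in("side","top"):
    cv2.imwrite(f"pics/{n}0.png",arm.grab_frame(n)[:,:,::-1])
    o,d=ray(n,(256,192));print(n,o,d)
    for q in("cap_mid","bottle_mid","dish","rest_hole0","tin","jar","mug","mill"):
        print(q,[(round(r["p"],2),np.round(r["centre"],1).tolist()) for r in arm.recognise(n,q)][:3])
s=arm.state();print(s["eef_pos"],s["tool_rot"],s["time_s"],s["grip_width"],arm.tip_reach)
E
```

```text
side [ 0.16722789 -0.5468218   0.83842144] [ 0.42617402  0.56227185 -0.70873209]
cap_mid [(0.96, [283.5, 170.0])]
bottle_mid [(0.95, [325.2, 184.9]), (0.87, [258.7, 174.7]), (0.6, [283.2, 204.6])]
dish [(0.72, [283.5, 225.0])]
rest_hole0 [(0.78, [185.2, 184.2])]
tin [(0.73, [215.7, 252.0])]
jar [(0.67, [310.1, 336.9]), (0.53, [391.5, 268.9])]
mug [(0.92, [217.4, 135.7])]
mill [(0.64, [390.2, 269.5])]
top [0.47502495 0.01369955 1.07562488] [ 1.20217767e-01  2.67976039e-04 -9.93157029e-01]
cap_mid [(0.57, [260.2, 161.4])]
bottle_mid [(0.95, [271.1, 133.8]), (0.74, [259.1, 172.6]), (0.65, [225.3, 167.2])]
dish [(0.71, [255.9, 178.2]), (0.46, [148.8, 159.4])]
rest_hole0 [(0.57, [177.3, 213.8]), (0.57, [259.3, 236.0])]
tin [(0.81, [260.0, 236.1])]
jar [(0.55, [366.9, 233.2])]
mug [(0.67, [147.2, 159.4])]
mill [(0.97, [360.2, 155.3])]
[0.26834373 0.56444978 0.21727603] [-6.91389889e-01 -3.06455328e+00  4.57972151e-05] 0.9 1.0005483677879687 0.025
```

```bash
python3 - <<'E'
import cv2
for n in("side","top"): cv2.imwrite(f"pics/{n}0b.png",cv2.resize(cv2.imread(f"pics/{n}0.png"),(800,600),interpolation=cv2.INTER_CUBIC))
E
```

```text
(no output)
```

View pics/side0b.png

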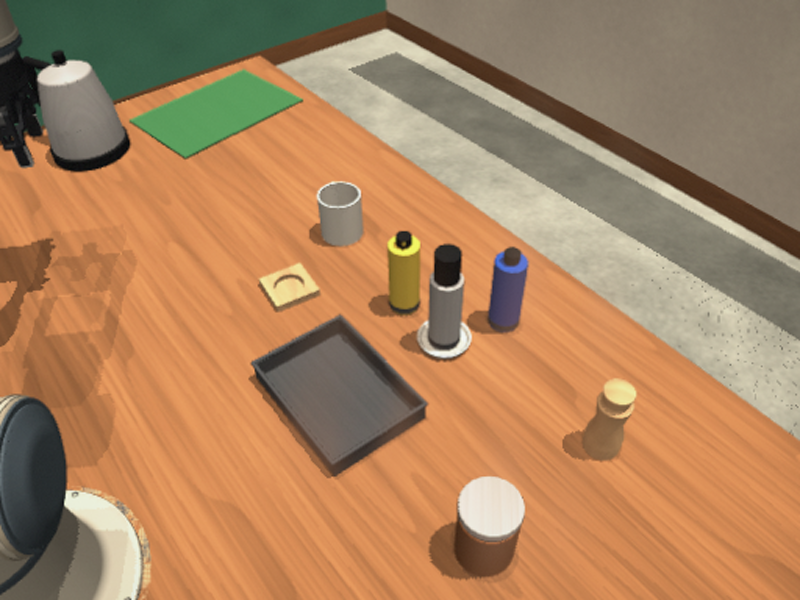

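View pics/top0b.png

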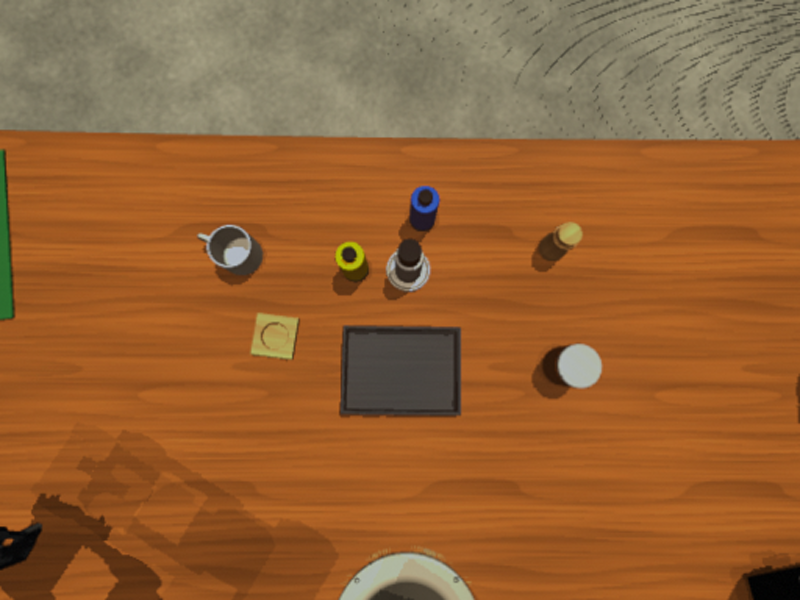

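Side view (800 px scale): capped grey sprayer at (447,300) in its white dish (444,340). The yellow look-alike is at (404,272), the blue one at (508,290), the rest at (289,286), and the tin at (340,390). The top view agrees: cap (409,252), dish (408,270), rest (275,336).

```bash
python3 - <<'E'
from h import *
S=cv2.imread("pics/side0.png");T=cv2.imread("pics/top0.png")
print("cap tri",tri(ray("side",(283.5,170.)),ray("top",(260.2,161.4))))
print("rest hole top",at_z("top",(177.3,213.8),.014),"alt",at_z("top",(275.5*.64,335.5*.64),.014),"side",at_z("side",(185.2,184.2),.014))
print("dish side",at_z("side",(283.5,225.),.01))
# cap dark blob centroid in both
for n,I,(x0,x1,y0,y1),h in(("side",S,(270,303,150,190),0),("top",T,(248,276,145,175),0)):
    m=(I[y0:y1,x0:x1].max(2)<50).astype(np.uint8)
    k,l,st,c=cv2.connectedComponentsWithStats(m); i=1+st[1:,4].argmax(); print(n,"dark",st[i]+np.array([x0,y0,0,0,0]),c[i]+[x0,y0])
# dish white in top
I=T.astype(int);m=((I.min(2)>150)&(I.max(2)-I.min(2)<40)).astype(np.uint8);m[:150]=0;m[190:]=0;m[:,:240]=0;m[:,285:]=0
p=np.argwhere(m)[:,::-1];(e)=cv2.minEnclosingCircle(p.astype(np.float32));print("dish",e,at_z("top",e[0],.012))
# rest block corners & tin
hsv=cv2.cvtColor(T,cv2.COLOR_BGR2HSV)
print(hsv[204,165],hsv[225,185],hsv[240,165],hsv[236,256])
m=np.zeros(T.shape[:2],np.uint8);m[195:235,155:196]=(hsv[195:235,155:196,0]>=18)*255
r=cv2.minAreaRect(np.argwhere(m)[:,::-1].astype(np.float32));print("rest rect",r,at_z("top",r[0],.014))
b=[at_z("top",q,.014) for q in cv2.boxPoints(r)];print([np.linalg.norm(b[i]-b[i-1]) for i in range(4)])
m=(hsv[:,:,1]<110)&(hsv[:,:,2]<110);q=np.zeros_like(m);q[203:272,212:302]=m[203:272,212:302]
r=cv2.minAreaRect(np.argwhere(q)[:,::-1].astype(np.float32));print("tin rect",r,at_z("top",r[0],.038))
b=[at_z("top",u,.038) for u in cv2.boxPoints(r)];print([np.linalg.norm(b[i]-b[i-1]) for i in range(4)],b)
for nm,a,z in(("yellow",(350*.64,255*.64),.15),("blue",(425*.64,199*.64),.15),("mug",(230*.64,247*.64),.09),("mill",(569*.64,235*.64),.135),("jar",(580*.64,366*.64),.116)):print(nm,at_z("top",a,z))
E
```

```text
cap tri (array([0.66645891, 0.00411205, 0.16418026]), np.float64(0.003317430963623242))
rest hole top [0.53560635 0.25188899 0.014     ] alt [0.53281671 0.25472075 0.014     ] side [0.53182576 0.25009738 0.014     ]
dish side [ 0.64778532 -0.02285259  0.01      ]
side dark [278 157  17  26 380] [285.9        169.43684211]
top dark [255 156  14  15  59] [260.52542373 165.62711864]
dish ((260.9166564941406, 171.9583282470703), 13.509689331054688) [ 0.66664589 -0.00089951  0.012     ]
[ 26 129 178] [ 24 135 180] [ 13 200 172] [17 31 73]
rest rect ((175.15335083007812, 214.8243408203125), (27.678585052490234, 27.290565490722656), 7.431407928466797) [0.53249051 0.25820696 0.014     ]
[np.float64(0.08291175243010437), np.float64(0.08203084494218692), np.float64(0.08386458649894213), np.float64(0.08212768957292489)]
tin rect ((256.0, 237.0), (75.99998474121094, 55.99999237060547), 0.0) [0.46678026 0.01310345 0.038     ]
[np.float64(0.22166484911184048), np.float64(0.16292801340752314), np.float64(0.22695651259380517), np.float64(0.1637484884709736)] [array([0.38605662, 0.12310477, 0.038     ]), array([0.54894227, 0.12682024, 0.038     ]), array([ 0.55004991, -0.10013357,  0.038     ]), array([ 0.38630899, -0.09855994,  0.038     ])]
yellow [0.66510777 0.10108826 0.15      ]
blue [ 0.76675845 -0.029001    0.15      ]
mug [0.69040069 0.32619838 0.09      ]
mill [ 0.70744312 -0.28649006  0.135     ]
jar [ 0.47635423 -0.3031444   0.116     ]
```

```bash
python3 - <<'E'
from h import *
th=np.linspace(0,2*np.pi,60)
circ=lambda x,y,z,r:np.stack([x+r*np.cos(th),y+r*np.sin(th),0*th+z],1)
cap=(.667,0.0);rest=(.5325,.256);out=[]
for n,c1,c2 in(("side",(286,180),(185,184)),("top",(260,166),(176,214))):
    I=cv2.imread(f"pics/{n}0.png")
    for cc,cs in((c1,[circ(*cap,.14,.02),circ(*cap,.19,.02),circ(*cap,.012,.044),circ(*cap,.14,.026)]),(c2,[circ(*rest,.014,.026)])):
        w=40;s=7;x0,y0=cc[0]-w//2-5,cc[1]-w//2-(8 if n=="side" else 5); w=50
        hgt=42
        C=cv2.resize(I[y0:y0+hgt,x0:x0+w],None,fx=s,fy=s,interpolation=cv2.INTER_CUBIC)
        C=cv2.convertScaleAbs(C,alpha=1.2,beta=20)
        for c in cs:
            q=(proj(n,c)-[x0,y0]+.5)*s
            cv2.polylines(C,[q.astype(int)],True,(255,0,255),1)
        if len(cs)==1:
            print(n)
        out.append(C)
cv2.imwrite("pics/ov.png",np.vstack([np.hstack(out[:2]),np.hstack(out[2:])]))
E
```

```text
side
top
```

View pics/ov.png

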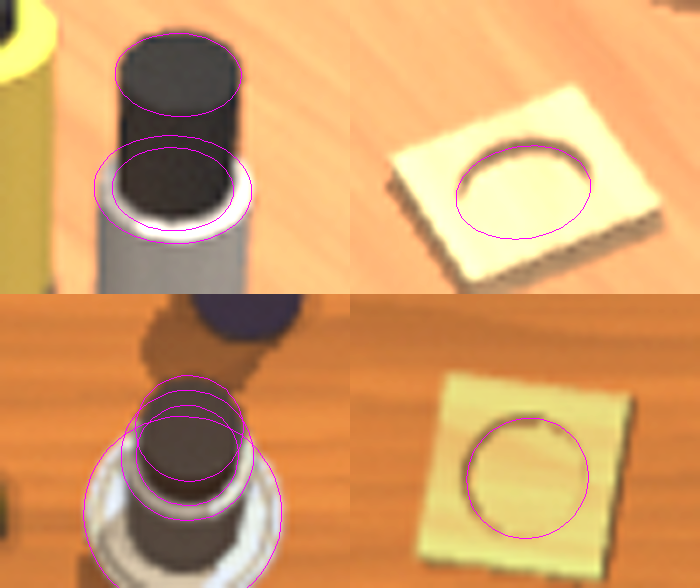

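The overlay fits. The cap axis is at about (0.668, 0), the well at about (0.534, 0.257), and the tin's middle at about (0.467, 0.013). The current tool yaw also clears both look-alikes, so I'll keep it.

```bash
cat >> h.py <<'E'
def go(P):
    s=arm.state();R,_=cv2.Rodrigues(np.array(s["tool_rot"],float));p=np.array(s["eef_pos"])
    print("t",round(s["time_s"],2),"pos",p.round(4),"d to",P,"=",(R.T@(np.array(P)-p)).round(4),"ty",R[:,1].round(3),"F",np.round(s["force"],1),"grip",s["grip_width"],s["grip_force"])
E
python3 -c "
from h import *
go([.268,.564,.30]);go([.668,0,.28])"
```

```text
t 0.9 pos [0.2683 0.5644 0.2173] d to [0.268, 0.564, 0.3] = [ 0.0001 -0.0006 -0.0827] ty [ 0.429  0.903 -0.   ] F [0.8 0.  0.2] grip 1.0005483677879687 0.0
t 0.9 pos [0.2683 0.5644 0.2173] d to [0.668, 0, 0.28] = [-0.6033 -0.3382 -0.0627] ty [ 0.429  0.903 -0.   ] F [0.8 0.  0.2] grip 1.0005483677879687 0.0
```

>>> step_arm --deltas '[{"dx":0,"dy":0,"dz":-0.05,"hand":0.065},{"dx":-0.03,"dy":-0.017,"dz":-0.08},{"dx":-0.08,"dy":-0.045,"dz":-0.08},{"dx":-0.13,"dy":-0.073,"dz":-0.08},{"dx":-0.18,"dy":-0.101,"dz":-0.08},{"dx":-0.23,"dy":-0.129,"dz":-0.08},{"dx":-0.28,"dy":-0.157,"dz":-0.08},{"dx":-0.33,"dy":-0.185,"dz":-0.08},{"dx":-0.38,"dy":-0.213,"dz":-0.08},{"dx":-0.43,"dy":-0.241,"dz":-0.08}]'

```text
invalid input
```

```bash
python3 -c "
from h import *
go([.668,0,.28])"
```

```text
t 0.9 pos [0.2683 0.5644 0.2173] d to [0.668, 0, 0.28] = [-0.6033 -0.3382 -0.0627] ty [ 0.429  0.903 -0.   ] F [0.8 0.  0.2] grip 1.0005483677879687 0.0
```

>>> step_arm --deltas '[{"wx":0,"wy":0,"wz":0,"dx":0,"dy":0,"dz":-0.05,"hand":0.065},{"wx":0,"wy":0,"wz":0,"dx":-0.03,"dy":-0.017,"dz":-0.08,"hand":0.065},{"wx":0,"wy":0,"wz":0,"dx":-0.08,"dy":-0.045,"dz":-0.08,"hand":0.065},{"wx":0,"wy":0,"wz":0,"dx":-0.13,"dy":-0.073,"dz":-0.08,"hand":0.065},{"wx":0,"wy":0,"wz":0,"dx":-0.18,"dy":-0.101,"dz":-0.08,"hand":0.065},{"wx":0,"wy":0,"wz":0,"dx":-0.23,"dy":-0.129,"dz":-0.08,"hand":0.065},{"wx":0,"wy":0,"wz":0,"dx":-0.28,"dy":-0.157,"dz":-0.08,"hand":0.065},{"wx":0,"wy":0,"wz":0,"dx":-0.33,"dy":-0.185,"dz":-0.08,"hand":0.065},{"wx":0,"wy":0,"wz":0,"dx":-0.38,"dy":-0.213,"dz":-0.08,"hand":0.065},{"wx":0,"wy":0,"wz":0,"dx":-0.43,"dy":-0.241,"dz":-0.08,"hand":0.065}]' --grip_force 25

```text
time_s: 2.15
eef_pos: [0.5541, 0.1605, 0.2975]
tool_rot: [0.691, 3.064, 0.0]
force: [0.2, -0.6, 0.0]
grip_width: 0.76
grip_force: 0.0
```

```bash
python3 -c "
from h import *
go([.668,0,.28])"
```

```text
t 2.15 pos [0.5541 0.1605 0.2975] d to [0.668, 0, 0.28] = [-0.1718 -0.096   0.0175] ty [0.429 0.903 0.   ] F [ 0.2 -0.6  0. ] grip 0.7602248173144898 0.0
```

>>> step_arm --deltas '[{"wx":0,"wy":0,"wz":0,"dx":-0.05,"dy":-0.028,"dz":0.0,"hand":0.065},{"wx":0,"wy":0,"wz":0,"dx":-0.1,"dy":-0.056,"dz":0.0,"hand":0.065},{"wx":0,"wy":0,"wz":0,"dx":-0.14,"dy":-0.078,"dz":0.005,"hand":0.065},{"wx":0,"wy":0,"wz":0,"dx":-0.165,"dy":-0.092,"dz":0.01,"hand":0.065},{"wx":0,"wy":0,"wz":0,"dx":-0.173,"dy":-0.097,"dz":0.017,"hand":0.065},{"wx":0,"wy":0,"wz":0,"dx":-0.173,"dy":-0.097,"dz":0.017,"hand":0.065},{"wx":0,"wy":0,"wz":0,"dx":-0.173,"dy":-0.097,"dz":0.017,"hand":0.065}]'

```text
time_s: 3.02
eef_pos: [0.6673, 0.0016, 0.2806]
tool_rot: [-0.69, -3.065, -0.0]
force: [0.2, -0.3, -0.0]
grip_width: 0.761
grip_force: 0.0
```

```bash
python3 -c "
from h import *
go([.668,0,.183])
for n in('side','top'):
    cv2.imwrite(f'pics/{n}1.png',arm.grab_frame(n)[:,:,::-1])
S=cv2.imread('pics/side1.png')[90:240,200:370];T=cv2.imread('pics/top1.png')[100:250,175:345]
p=arm.state()['eef_pos']
cv2.imwrite('pics/m1.png',cv2.resize(np.hstack([S,T]),(800,353),interpolation=cv2.INTER_CUBIC))"
```

```text
t 3.02 pos [0.6673 0.0016 0.2806] d to [0.668, 0, 0.183] = [-0.0013 -0.0011  0.0976] ty [0.428 0.904 0.   ] F [ 0.2 -0.3 -0. ] grip 0.7612435851688074 0.0
```

View pics/m1.png

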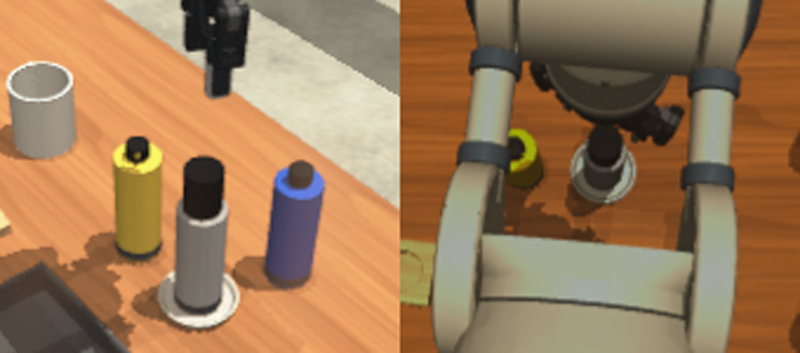

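The gripper hangs in line with the sprayer axis: jaws at about (217,85) in the crop, cap at (204,170). Descending.

>>> step_arm --deltas '[{"wx":0,"wy":0,"wz":0,"dx":-0.001,"dy":-0.001,"dz":0.025,"hand":0.065},{"wx":0,"wy":0,"wz":0,"dx":-0.001,"dy":-0.001,"dz":0.05,"hand":0.065},{"wx":0,"wy":0,"wz":0,"dx":-0.001,"dy":-0.001,"dz":0.065,"hand":0.065},{"wx":0,"wy":0,"wz":0,"dx":-0.001,"dy":-0.001,"dz":0.075,"hand":0.065},{"wx":0,"wy":0,"wz":0,"dx":-0.001,"dy":-0.001,"dz":0.085,"hand":0.065},{"wx":0,"wy":0,"wz":0,"dx":-0.001,"dy":-0.001,"dz":0.093,"hand":0.065},{"wx":0,"wy":0,"wz":0,"dx":-0.001,"dy":-0.001,"dz":0.097,"hand":0.065},{"wx":0,"wy":0,"wz":0,"dx":-0.001,"dy":-0.001,"dz":0.097,"hand":0.065}]'

```text
time_s: 4.12
eef_pos: [0.6683, -0.0011, 0.1832]
tool_rot: [-0.691, -3.064, 0.0]
force: [0.3, -0.1, 1.5]
grip_width: 0.765
grip_force: 0.0
```

```bash
python3 -c "
from h import *
go([.668,0,.183])
cv2.imwrite('pics/side2.png',arm.grab_frame('side')[:,:,::-1])
S=cv2.imread('pics/side2.png')[110:240,220:350]
cv2.imwrite('pics/m2.png',cv2.resize(S,(590,590),interpolation=cv2.INTER_CUBIC))"
```

```text
t 4.12 pos [ 0.6683 -0.0011  0.1832] d to [0.668, 0, 0.183] = [0.0007 0.0009 0.0002] ty [ 0.429  0.903 -0.   ] F [ 0.3 -0.1  1.5] grip 0.7649982307989557 0.0
```

View pics/m2.png

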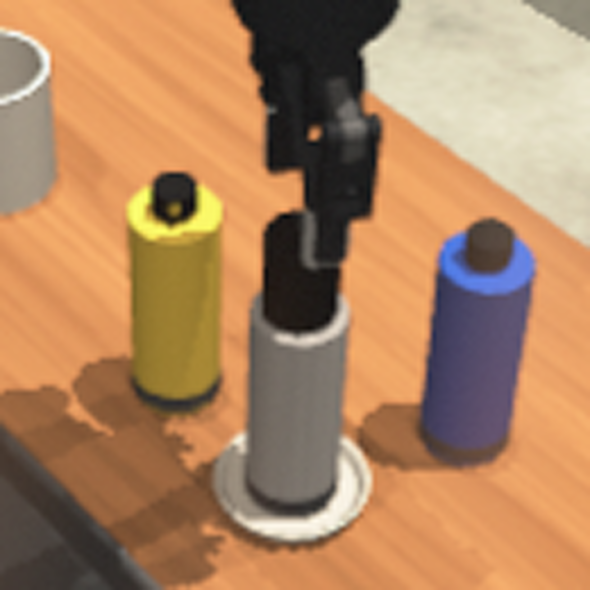

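Near finger stands beside the cap at about (323,240), with the cap between the jaws at (302,270). Closing.

>>> step_arm --deltas '[{"wx":0,"wy":0,"wz":0,"dx":0,"dy":0,"dz":0,"hand":0.05},{"wx":0,"wy":0,"wz":0,"dx":0,"dy":0,"dz":0,"hand":0.044},{"wx":0,"wy":0,"wz":0,"dx":0,"dy":0,"dz":0,"hand":0.04},{"wx":0,"wy":0,"wz":0,"dx":0,"dy":0,"dz":0,"hand":0.034},{"wx":0,"wy":0,"wz":0,"dx":0,"dy":0,"dz":0,"hand":0.03},{"wx":0,"wy":0,"wz":0,"dx":0,"dy":0,"dz":0,"hand":0.03},{"wx":0,"wy":0,"wz":0,"dx":0,"dy":0,"dz":0,"hand":0.03}]' --grip_force 25

```text
time_s: 5.05
eef_pos: [0.6683, -0.0011, 0.1833]
tool_rot: [0.691, 3.065, -0.0]
force: [-0.5, -0.9, -0.1]
grip_width: 0.349
grip_force: 0.0
```

```bash
python3 -c "
from h import *
cv2.imwrite('pics/side3.png',arm.grab_frame('side')[:,:,::-1])
S=cv2.imread('pics/side3.png')[110:240,220:350]
go([.668,0,.183])
cv2.imwrite('pics/m3.png',cv2.convertScaleAbs(cv2.resize(S,(590,590),interpolation=cv2.INTER_CUBIC),alpha=1.5,beta=20))
print(proj('side',[[.668,0,.165],[.668,-.001,.177],[.668,0,.158]]), [220,110])"
```

```text
t 5.1 pos [ 0.6683 -0.001   0.1833] d to [0.668, 0, 0.183] = [0.0007 0.0008 0.0003] ty [ 0.429  0.903 -0.   ] F [-0.4 -0.1 -0.2] grip 0.34968353421349097 0.0
[[285.92058177 170.24909724]
 [286.39831681 166.53306773]
 [285.81239657 172.5213513 ]] [220, 110]
```

View pics/m3.png

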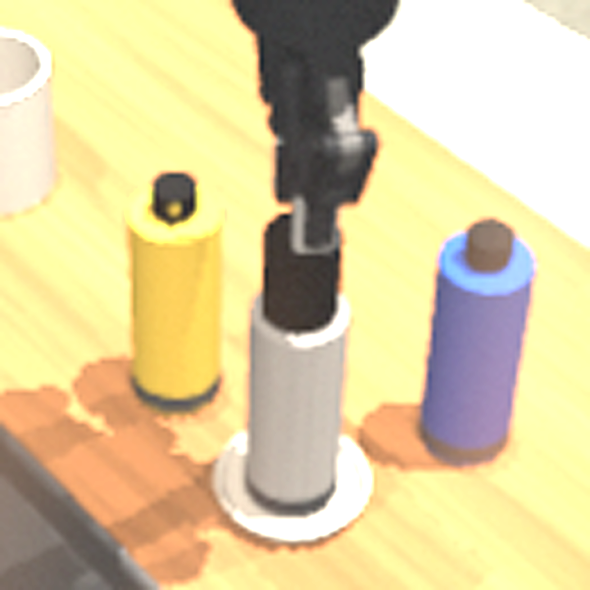

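```bash
python3 -c "
from h import *
y=np.array([.429,.903,0])
for off in(.015,.02,.028):
  for z in (.158,.17,.18,.19,.2,.21): print(off,z,((proj('side',np.array([.6683,-.001,z])-off*y)[0]-[220,110]+.5)*4.54).round(0))
print(((proj('side',np.array([[.668,0,.19],[.668,0,.14]]))-[220,110]+.5)*4.54).round(0))
for n in('side',):print([(r['p'],r['centre']) for r in arm.recognise(n,'cap_mid')])
"
```

```text
0.015 0.158 [311. 307.]
0.015 0.17 [312. 289.]
0.015 0.18 [312. 274.]
0.015 0.19 [313. 259.]
0.015 0.2 [314. 243.]
0.015 0.21 [315. 228.]
0.02 0.158 [313. 314.]
0.02 0.17 [314. 296.]
0.02 0.18 [315. 281.]
0.02 0.19 [316. 265.]
0.02 0.2 [317. 250.]
0.02 0.21 [318. 234.]
0.028 0.158 [318. 324.]
0.028 0.17 [319. 307.]
0.028 0.18 [320. 292.]
0.028 0.19 [321. 276.]
0.028 0.2 [321. 261.]
0.028 0.21 [322. 245.]
[[303. 238.]
 [300. 312.]]
[(0.56, [284.3, 173.0])]
```

The jaws closed to 30 mm with no force, so they closed above the cap. The fingertips show at about (315,250) in the crop, which puts them at z ≈ 0.197 and not the expected 0.158. I'll open and go lower in steps.

>>> step_arm --deltas '[{"wx":0,"wy":0,"wz":0,"dx":0,"dy":0,"dz":0,"hand":0.065},{"wx":0,"wy":0,"wz":0,"dx":0,"dy":0,"dz":0,"hand":0.065},{"wx":0,"wy":0,"wz":0,"dx":0,"dy":0,"dz":0,"hand":0.065},{"wx":0,"wy":0,"wz":0,"dx":0,"dy":0,"dz":0,"hand":0.065},{"wx":0,"wy":0,"wz":0,"dx":0,"dy":0,"dz":0.007,"hand":0.065},{"wx":0,"wy":0,"wz":0,"dx":0,"dy":0,"dz":0.014,"hand":0.065},{"wx":0,"wy":0,"wz":0,"dx":0,"dy":0,"dz":0.02,"hand":0.065},{"wx":0,"wy":0,"wz":0,"dx":0,"dy":0,"dz":0.025,"hand":0.065},{"wx":0,"wy":0,"wz":0,"dx":0,"dy":0,"dz":0.025,"hand":0.065}]'

```text
time_s: 6.28
eef_pos: [0.668, -0.001, 0.1578]
tool_rot: [-0.691, -3.064, 0.0]
force: [0.8, -0.1, 0.2]
grip_width: 0.758
grip_force: 0.0
```

```bash
python3 -c "
from h import *
go([.668,0,.183])
for n in('side','top'): cv2.imwrite(f'pics/{n}4.png',arm.grab_frame(n)[:,:,::-1])
S=cv2.imread('pics/side4.png')[130:200,250:320];T=cv2.imread('pics/top4.png')[130:200,225:295]
f=lambda I:np.clip(255*(cv2.resize(I,(400,400),interpolation=cv2.INTER_CUBIC)/255.)**.45,0,255)
cv2.imwrite('pics/m4.png',np.hstack([f(S),f(T)]))"
```

```text
t 6.28 pos [ 0.668  -0.001   0.1578] d to [0.668, 0, 0.183] = [ 0.0005  0.0009 -0.0252] ty [ 0.429  0.903 -0.   ] F [ 0.8 -0.1  0.2] grip 0.7575718099240308 0.0[ WARN:0@1.599] global loadsave.cpp:1063 imwrite_ Unsupported depth image for selected encoder is fallbacked to CV_8U.
```

View pics/m4.png

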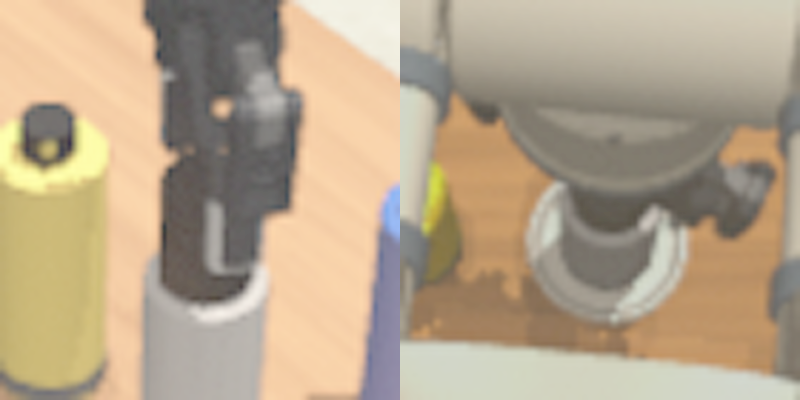

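Side crop: the near pad tip is at (228,272), so z ≈ 0.175, and the cap is now between the jaws. 12 mm lower, then close.

>>> step_arm --deltas '[{"wx":0,"wy":0,"wz":0,"dx":0,"dy":0,"dz":0.006,"hand":0.065},{"wx":0,"wy":0,"wz":0,"dx":0,"dy":0,"dz":0.012,"hand":0.065},{"wx":0,"wy":0,"wz":0,"dx":0,"dy":0,"dz":0.012,"hand":0.055},{"wx":0,"wy":0,"wz":0,"dx":0,"dy":0,"dz":0.012,"hand":0.048},{"wx":0,"wy":0,"wz":0,"dx":0,"dy":0,"dz":0.012,"hand":0.044},{"wx":0,"wy":0,"wz":0,"dx":0,"dy":0,"dz":0.012,"hand":0.04},{"wx":0,"wy":0,"wz":0,"dx":0,"dy":0,"dz":0.012,"hand":0.036},{"wx":0,"wy":0,"wz":0,"dx":0,"dy":0,"dz":0.012,"hand":0.034},{"wx":0,"wy":0,"wz":0,"dx":0,"dy":0,"dz":0.012,"hand":0.034},{"wx":0,"wy":0,"wz":0,"dx":0,"dy":0,"dz":0.012,"hand":0.034}]'

```text
time_s: 7.62
eef_pos: [0.6685, -0.0011, 0.1465]
tool_rot: [0.691, 3.064, 0.0]
force: [0.6, -0.3, 6.4]
grip_width: 0.455
grip_force: 25.5
```

Cap gripped at 39 mm with 25 N. So the cap's lower edge (z 0.140) is at TCP z − 6.5 mm. Lifting and carrying to the rest.

>>> step_arm --deltas '[{"wx":0,"wy":0,"wz":0,"dx":0,"dy":0,"dz":-0.005,"hand":0.034},{"wx":0,"wy":0,"wz":0,"dx":0,"dy":0,"dz":-0.015,"hand":0.034},{"wx":0,"wy":0,"wz":0,"dx":0,"dy":0,"dz":-0.03,"hand":0.034},{"wx":0,"wy":0,"wz":0,"dx":0,"dy":0,"dz":-0.05,"hand":0.034},{"wx":0,"wy":0,"wz":0,"dx":0,"dy":0,"dz":-0.08,"hand":0.034},{"wx":0,"wy":0,"wz":0,"dx":0,"dy":0,"dz":-0.1,"hand":0.034},{"wx":0,"wy":0,"wz":0,"dx":0,"dy":0,"dz":-0.1,"hand":0.034}]'

```text
time_s: 8.5
eef_pos: [0.6692, -0.0011, 0.2487]
tool_rot: [0.691, 3.061, 0.001]
force: [-0.3, 0.2, -0.9]
grip_width: 0.451
grip_force: 25.2
```

```bash
python3 -c "
from h import *
go([.534,.257,.12])
"
```

```text
t 8.5 pos [ 0.6692 -0.0011  0.2487] d to [0.534, 0.257, 0.12] = [0.2334 0.1749 0.1281] ty [0.429 0.903 0.001] F [-0.3  0.2 -0.9] grip 0.4511498852647591 25.188958626240492
```

>>> step_arm --deltas '[{"wx":0,"wy":0,"wz":0,"dx":0.02,"dy":0.015,"dz":0,"hand":0.034},{"wx":0,"wy":0,"wz":0,"dx":0.06,"dy":0.045,"dz":0,"hand":0.034},{"wx":0,"wy":0,"wz":0,"dx":0.1,"dy":0.075,"dz":0,"hand":0.034},{"wx":0,"wy":0,"wz":0,"dx":0.14,"dy":0.105,"dz":0.01,"hand":0.034},{"wx":0,"wy":0,"wz":0,"dx":0.18,"dy":0.135,"dz":0.03,"hand":0.034},{"wx":0,"wy":0,"wz":0,"dx":0.21,"dy":0.158,"dz":0.06,"hand":0.034},{"wx":0,"wy":0,"wz":0,"dx":0.225,"dy":0.17,"dz":0.09,"hand":0.034},{"wx":0,"wy":0,"wz":0,"dx":0.233,"dy":0.175,"dz":0.115,"hand":0.034},{"wx":0,"wy":0,"wz":0,"dx":0.233,"dy":0.175,"dz":0.128,"hand":0.034},{"wx":0,"wy":0,"wz":0,"dx":0.233,"dy":0.175,"dz":0.128,"hand":0.034}]'

```text
time_s: 9.75
eef_pos: [0.5324, 0.2568, 0.1176]
tool_rot: [-0.691, -3.063, 0.002]
force: [0.7, -0.2, -0.4]
grip_width: 0.453
grip_force: 25.2
```

```bash
cat > ov.py <<'E'
from h import *
import sys
k=sys.argv[1]
th=np.linspace(0,2*np.pi,60)
circ=lambda x,y,z,r:np.stack([x+r*np.cos(th),y+r*np.sin(th),0*th+z],1)
p=np.array(arm.state()["eef_pos"]); go([.534,.257,.012]); out=[]
for n,cc in(("side",proj("side",[.534,.257,.05])[0]),("top",proj("top",[.534,.257,.04])[0])):
    cv2.imwrite(f"pics/{n}{k}.png",arm.grab_frame(n)[:,:,::-1])
    I=cv2.imread(f"pics/{n}{k}.png");x0,y0=(cc-[28,35]).astype(int);s=7
    C=cv2.resize(I[y0:y0+70,x0:x0+56],None,fx=s,fy=s,interpolation=cv2.INTER_CUBIC)
    C=(255*(C/255.)**.5).clip(0,255).astype(np.uint8)
    b=p[2]-.0065
    for c in(circ(.534,.257,.014,.026),circ(p[0],p[1],b,.02),circ(p[0],p[1],b+.05,.02)):
        cv2.polylines(C,[((proj(n,c)-[x0,y0]+.5)*s).astype(int)],True,(255,0,255),1)
    out.append(C)
cv2.imwrite(f"pics/m{k}.png",np.hstack(out))
E
python3 ov.py 5
```

```text
t 9.75 pos [0.5324 0.2568 0.1176] d to [0.534, 0.257, 0.012] = [-0.0015  0.001   0.1056] ty [ 0.429  0.903 -0.001] F [ 0.7 -0.2 -0.4] grip 0.4531703613216022 25.224938057363033
```

View pics/m5.png

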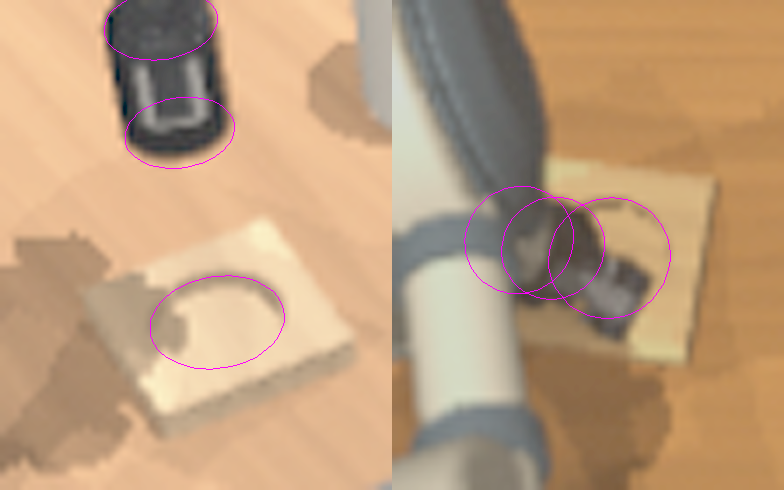

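Side view: the cap hangs above the rest with its lower edge at about (175,158). Both views match the drawn circles to within about 2 mm. Nudging and descending.

>>> step_arm --deltas '[{"wx":0,"wy":0,"wz":0,"dx":-0.001,"dy":0,"dz":0.02,"hand":0.034},{"wx":0,"wy":0,"wz":0,"dx":-0.002,"dy":0.001,"dz":0.045,"hand":0.034},{"wx":0,"wy":0,"wz":0,"dx":-0.002,"dy":0.001,"dz":0.065,"hand":0.034},{"wx":0,"wy":0,"wz":0,"dx":-0.002,"dy":0.001,"dz":0.08,"hand":0.034},{"wx":0,"wy":0,"wz":0,"dx":-0.002,"dy":0.001,"dz":0.088,"hand":0.034},{"wx":0,"wy":0,"wz":0,"dx":-0.002,"dy":0.001,"dz":0.09,"hand":0.034},{"wx":0,"wy":0,"wz":0,"dx":-0.002,"dy":0.001,"dz":0.09,"hand":0.034}]'

```text
time_s: 10.72
eef_pos: [0.5355, 0.2572, 0.0287]
tool_rot: [0.691, 3.064, 0.001]
force: [-0.2, 0.0, 0.3]
grip_width: 0.456
grip_force: 25.2
```

```bash
python3 ov.py 6
```

```text
t 10.72 pos [0.5355 0.2572 0.0287] d to [0.534, 0.257, 0.012] = [ 0.0013 -0.0008  0.0167] ty [0.429 0.903 0.   ] F [-0.2  0.   0.3] grip 0.4556494832917892 25.22557175718248
```

View pics/m6.png

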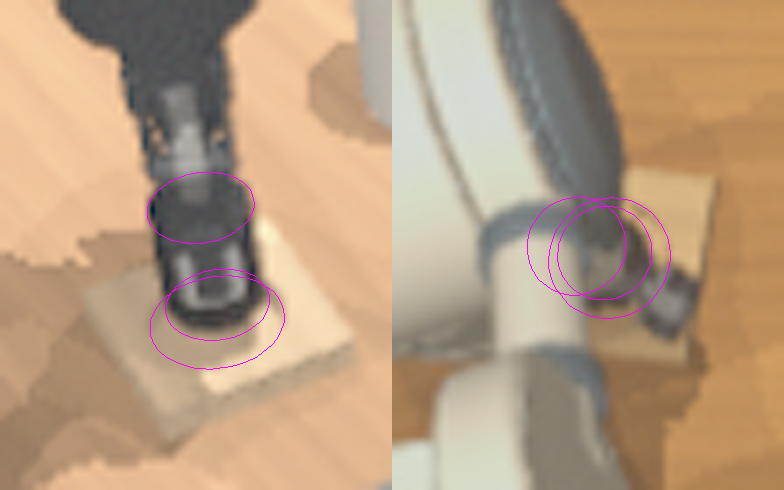

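Side view: the cap sits just above the well with its lower edge at about (212,328), and the well circle spans (150–285, 275–369). The top view is partly hidden, so I'll read its edges numerically before inserting.

```bash
python3 - <<'E'
from h import *
np.set_printoptions(linewidth=250)
T=cv2.imread("pics/top6.png").max(2);S=cv2.imread("pics/side6.png").max(2)
c=proj("top",[.534,.257,.04])[0];x0,y0=(c-[28,35]).astype(int);print("top",x0+20,y0+26)
print(T[y0+26:y0+52,x0+20:x0+50])
c=proj("side",[.534,.257,.05])[0];x0,y0=(c-[28,35]).astype(int);print("side",x0+17,y0+24)
print(S[y0+32:y0+56,x0+17:x0+46])
p=arm.state()["eef_pos"]
for n in("top","side"):print(n,proj(n,[[p[0],p[1],p[2]-.0065],[p[0],p[1],p[2]+.0435]]))
E
```

```text
top 165 204
[[180 153 102  63  55  49  53  45  43  40  39  34  55 144 183 184 182 181 181 181 182 180 180 176 175 152 101 128 133 143]
 [181 168 134  89  67  57  48  46  43  40  38  32  54 142 183 183 182 182 183 183 181 182 181 181 181 149  98 125 130 141]
 [136 122 115 102  91  66  41  45  42  41  37  32  50 129 171 182 183 183 181 183 182 181 182 184 181 130 106 127 131 141]
 [ 81  74  74  73  71  63  41  41  44  40  35  32  60 152 132 139 164 176 178 179 181 181 181 183 180 107 110 129 131 135]
 [ 64  64  61  58  54  51  42  36  38  39  37  34  58 145 152 114 128 159 173 174 173 173 173 175 174  99 122 133 132 132]
 [ 66  65  62  58  55  49  42  34  36  36  36  32  37  79 110 158 161 136 166 171 172 172 170 173 167  92 125 129 129 130]
 [ 75  70  71  65  59  51  41  36  35  35  34  32  29  36  53 125 174 162 152 171 172 171 171 172 151  88 123 127 127 128]
 [110 107 100  81  65  59  48  39  36  33  34  33  32  40  31  63 129 178 169 169 177 177 177 177 145  95 125 129 127 129]
 [168 163 154 135 101  71  58  41  36  37  33  33  38  43  28  37 100 178 178 161 179 180 182 179 129 10
[... 4407 characters left out ...]
132 130 132 132 132 132 133 135 135 148 189 208 227 229 237 236 235 232 228 224 205 160 129 137]
 [120 139 162 170 164 144 139 138 139 135 135 144 177 179 193 230 229 229 227 233 236 227 209 180 169 129 133 138 137]
 [113 119 141 168 168 164 159 154 154 143 141 167 237 238 236 233 229 226 222 221 212 170 137 141 138 134 142 143 148]
 [117 115 126 160 168 168 162 155 154 155 150 161 226 237 237 233 221 203 174 159 122 133 143 145 143 140 149 160 173]
 [118 119 122 139 160 169 165 159 155 152 140 136 161 225 227 215 171 137 134 133 128 134 140 152 153 157 176 183 182]]
top [[174.88224507 213.64336254]
 [170.84436007 212.62411021]]
side [[184.61628303 179.9422753 ]
 [182.18776333 166.11197403]]
```

```bash
python3 - <<'E'
from h import *
from scipy.optimize import least_squares
th=np.linspace(0,2*np.pi,181)
circ=lambda x,y,z,r:np.stack([x+r*np.cos(th),y+r*np.sin(th),0*th+z],1)
top=np.array([(178,209),(179,210),(180,210.8),(181,212.5),(181.7,214.5)],float)
side=np.array([(179.4,182),(180.5,183.0),(182,183.6),(184,183.8),(186,183.4),(188,182.4),(189.3,181.3)],float)
def res(v):
    o=[]
    for n,P in(("top",top),("side",side)):
        c=proj(n,circ(*v,.02)).astype(np.float32)
        o+=[cv2.pointPolygonTest(c,tuple(map(float,q)),True) for q in P]
    return o
for s in([.5355,.2572,.022],[.531,.255,.03]):
    r=least_squares(res,s,diff_step=1e-3);print(r.x,np.round(r.fun,2))
print(tri(ray("top",(175.,215.3)),ray("side",(183.9,178.2))))
E
```

```text
[0.53266313 0.25629645 0.03058312] [ 0.35  0.53  0.27  0.06 -0.41  0.98  0.35 -0.06 -0.35 -0.4  -0.29 -0.16]
[0.53265511 0.25628716 0.03059546] [ 0.35  0.53  0.27  0.06 -0.41  0.98  0.35 -0.06 -0.35 -0.4  -0.29 -0.16]
(array([0.53115884, 0.253332  , 0.03412604]), np.float64(0.0026535019650925935))
```

The fit puts the cap at (0.5325, 0.256), within 1.5 mm of the well, with its lower edge 18–26 mm above the well floor. Lowering in steps and watching the force.

>>> step_arm --deltas '[{"wx":0,"wy":0,"wz":0,"dx":-0.001,"dy":0,"dz":0.004,"hand":0.034},{"wx":0,"wy":0,"wz":0,"dx":-0.001,"dy":0,"dz":0.008,"hand":0.034},{"wx":0,"wy":0,"wz":0,"dx":-0.001,"dy":0,"dz":0.012,"hand":0.034},{"wx":0,"wy":0,"wz":0,"dx":-0.001,"dy":0,"dz":0.015,"hand":0.034},{"wx":0,"wy":0,"wz":0,"dx":-0.001,"dy":0,"dz":0.015,"hand":0.034}]'

```text
time_s: 11.45
eef_pos: [0.536, 0.2566, 0.013]
tool_rot: [-0.691, -3.064, 0.0]
force: [0.5, -0.9, -0.7]
grip_width: 0.455
grip_force: 25.2
```

>>> step_arm --deltas '[{"wx":0,"wy":0,"wz":0,"dx":0,"dy":0,"dz":0.002,"hand":0.034},{"wx":0,"wy":0,"wz":0,"dx":0,"dy":0,"dz":0.003,"hand":0.034},{"wx":0,"wy":0,"wz":0,"dx":0,"dy":0,"dz":0.003,"hand":0.034}]'

```text
time_s: 11.82
eef_pos: [0.5362, 0.2567, 0.0105]
tool_rot: [0.691, 3.064, 0.0]
force: [-1.6, 0.0, 3.6]
grip_width: 0.449
grip_force: 25.5
```

>>> step_arm --deltas '[{"wx":0,"wy":0,"wz":0,"dx":0,"dy":0,"dz":0.001,"hand":0.034},{"wx":0,"wy":0,"wz":0,"dx":0,"dy":0,"dz":0.001,"hand":0.034}]'

```text
time_s: 12.08
eef_pos: [0.5363, 0.2567, 0.0103]
tool_rot: [0.691, 3.064, 0.001]
force: [-4.7, -2.0, 19.8]
grip_width: 0.448
grip_force: 27.1
```

```bash
python3 - <<'E'
from h import *
go([.536,.2567,.009])
np.set_printoptions(linewidth=250)
for n in("side","top"):cv2.imwrite(f"pics/{n}7.png",arm.grab_frame(n)[:,:,::-1])
print(cv2.imread("pics/side7.png").max(2)[172:196,171:200])
E
```

```text
t 12.07 pos [0.5363 0.2567 0.0103] d to [0.536, 0.2567, 0.009] = [ 0.0003 -0.0001  0.0013] ty [0.429 0.903 0.   ] F [-4.7 -2.  19.8] grip 0.44827988993741674 27.105574663728476
[[128 133 133 132 124  47  19  23  25  27  27  29  28  28  27  22  27  35  38  46 149 239 238 233 223 208 204 203 199]
 [127 128 131 129 119  56  19  22  26  25  27  27  26  23  25  28  23  25  30  19 141 240 239 237 231 217 207 205 204]
 [128 121 123 107 107  68  20  20  27  25  27  28  31  29  30  32  28  29  29  21 133 234 240 238 235 226 212 205 206]
 [126 109 120 124 130 101  16  21  27  28  27  34  32  34  35  35  28  30  38  23 100 205 240 240 238 233 223 211 207]
 [121 129 131 133 134 123  25  19  27  27  31  39  37  33  32  30  29  27  24  21  71 173 238 239 238 236 232 222 208]
 [129 128 130 133 135 127  50  20  24  28  26  29  28  30  29  32  46  60  38  19  55 148 227 237 239 239 236 228 214]
 [129 127 128 131 134 129  67  17  20  33  56  40  27  27  26  32  72 105  61  22  28  85 173 228 239 238 238 233 223]
 [131 128 127 131 131 123  69  16  20  53 102  63  29  27  27  31  60 103  66  23  25  65 
[... 1233 characters left out ...]
169 170 165 159 154 152 143 141 134 134 135 169 233 230 227 222 221 213 172 137 142 137 135 142 143 148]
 [118 115 126 161 168 168 162 156 154 157 157 136 134 134 163 221 222 204 175 161 123 134 146 145 142 140 150 161 176]
 [120 120 122 139 162 169 165 160 155 155 155 137 135 134 134 146 171 138 135 133 128 135 141 152 153 158 175 184 183]
 [118 119 120 123 141 168 168 163 158 156 151 136 135 131 129 134 144 144 140 137 137 146 154 170 179 186 186 187 184]
 [119 117 118 120 127 160 169 167 158 152 142 128 129 130 131 137 145 147 152 150 158 169 176 179 187 188 186 188 187]
 [118 118 117 119 122 140 158 159 147 140 127 124 123 127 134 148 153 162 175 177 188 184 179 176 179 187 190 191 187]]
```

Contact came at TCP z 0.0105, which is where the well floor should be from the bottle contact. Relieving the push and releasing.

>>> step_arm --deltas '[{"wx":0,"wy":0,"wz":0,"dx":0,"dy":0,"dz":-0.001,"hand":0.034},{"wx":0,"wy":0,"wz":0,"dx":0,"dy":0,"dz":-0.001,"hand":0.034},{"wx":0,"wy":0,"wz":0,"dx":0,"dy":0,"dz":-0.001,"hand":0.042},{"wx":0,"wy":0,"wz":0,"dx":0,"dy":0,"dz":-0.001,"hand":0.055},{"wx":0,"wy":0,"wz":0,"dx":0,"dy":0,"dz":-0.001,"hand":0.07},{"wx":0,"wy":0,"wz":0,"dx":0,"dy":0,"dz":-0.001,"hand":0.07},{"wx":0,"wy":0,"wz":0,"dx":0,"dy":0,"dz":-0.001,"hand":0.07}]'

```text
time_s: 13.05
eef_pos: [0.5361, 0.2567, 0.0103]
tool_rot: [-0.691, -3.065, 0.0]
force: [-0.5, -0.0, -0.1]
grip_width: 0.823
grip_force: 0.0
```

>>> step_arm --deltas '[{"wx":0,"wy":0,"wz":0,"dx":0,"dy":0,"dz":-0.02,"hand":0.07},{"wx":0,"wy":0,"wz":0,"dx":0,"dy":0,"dz":-0.05,"hand":0.07},{"wx":0,"wy":0,"wz":0,"dx":0,"dy":0,"dz":-0.1,"hand":0.07},{"wx":0,"wy":0,"wz":0,"dx":0,"dy":0,"dz":-0.15,"hand":0.07},{"wx":0,"wy":0,"wz":0,"dx":-0.04,"dy":-0.03,"dz":-0.2,"hand":0.07},{"wx":0,"wy":0,"wz":0,"dx":-0.08,"dy":-0.06,"dz":-0.24,"hand":0.07},{"wx":0,"wy":0,"wz":0,"dx":-0.12,"dy":-0.09,"dz":-0.24,"hand":0.07},{"wx":0,"wy":0,"wz":0,"dx":-0.16,"dy":-0.12,"dz":-0.24,"hand":0.07},{"wx":0,"wy":0,"wz":0,"dx":-0.16,"dy":-0.12,"dz":-0.24,"hand":0.07}]'

```text
time_s: 14.18
eef_pos: [0.6303, 0.0764, 0.2501]
tool_rot: [0.697, 3.063, -0.001]
force: [0.0, 0.1, -0.7]
grip_width: 0.817
grip_force: 0.0
```

```bash
cat > ov2.py <<'E'
from h import *
th=np.linspace(0,2*np.pi,60)
circ=lambda x,y,z,r:np.stack([x+r*np.cos(th),y+r*np.sin(th),0*th+z],1)
go([.668,0,.2]); out=[]
rest=(.534,.257);b=(.667,0.)
for n in("side","top"):
    I=arm.grab_frame(n)[:,:,::-1].copy();cv2.imwrite(f"pics/{n}8.png",I)
    row=[]
    for c,cs in((np.array([*rest,.03]),[circ(*rest,.014,.026),circ(*rest,.054,.02)]),(np.array([*b,.12]),[circ(*b,.158,.013),circ(*b,.14,.026),circ(*b,.012,.044)])):
        x0,y0=(proj(n,c)[0]-[28,21]).astype(int);s=7
        C=cv2.resize(I[y0:y0+42,x0:x0+56],None,fx=s,fy=s,interpolation=cv2.INTER_CUBIC)
        C=(255*(C/255.)**.6).astype(np.uint8)
        for q in cs: cv2.polylines(C,[((proj(n,q)-[x0,y0]+.5)*s).astype(int)],True,(255,0,255),1)
        row.append(C)
    out.append(np.hstack(row))
cv2.imwrite("pics/m8.png",np.vstack(out))
E
python3 ov2.py
```

```text
t 14.18 pos [0.6303 0.0764 0.2501] d to [0.668, 0, 0.2] = [-0.067  -0.0526  0.0502] ty [ 0.433  0.902 -0.   ] F [ 0.   0.1 -0.7] grip 0.8167733894036318 0.0
```

View pics/m8.png

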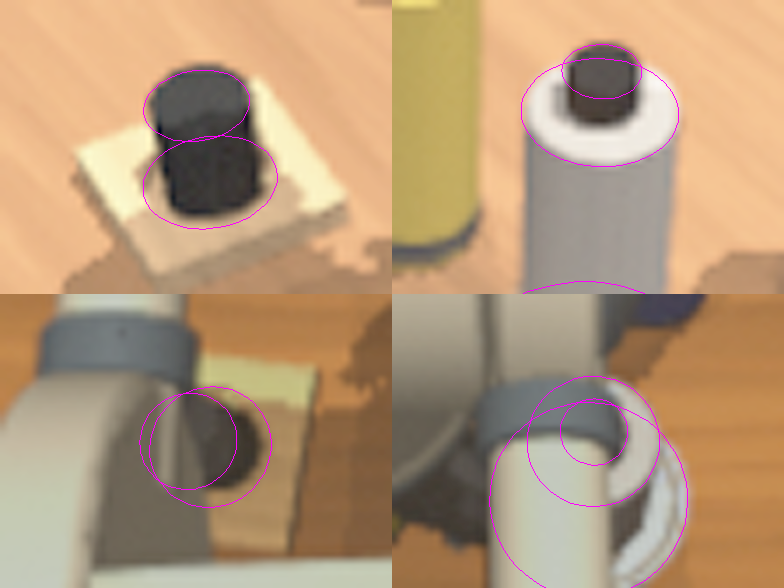

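Cap: its top lies at the height expected for a cap standing in the well (side ellipse centre about (200,97)) and it is centred inside the well circle. Sprayer: upright at (0.667, 0), head at (603,85). Next, go over it and descend to grip below the shoulder.

>>> step_arm --deltas '[{"wx":0,"wy":0,"wz":0,"dx":-0.03,"dy":-0.024,"dz":0,"hand":0.07},{"wx":0,"wy":0,"wz":0,"dx":-0.055,"dy":-0.043,"dz":0,"hand":0.07},{"wx":0,"wy":0,"wz":0,"dx":-0.067,"dy":-0.053,"dz":0,"hand":0.07},{"wx":0,"wy":0,"wz":0,"dx":-0.067,"dy":-0.053,"dz":0.01,"hand":0.07},{"wx":0,"wy":0,"wz":0,"dx":-0.067,"dy":-0.053,"dz":0.02,"hand":0.07},{"wx":0,"wy":0,"wz":0,"dx":-0.067,"dy":-0.053,"dz":0.03,"hand":0.07},{"wx":0,"wy":0,"wz":0,"dx":-0.067,"dy":-0.053,"dz":0.03,"hand":0.07}]'

```text
time_s: 15.15
eef_pos: [0.6661, 0.0037, 0.2191]
tool_rot: [-0.69, -3.063, 0.0]
force: [-0.0, -0.1, 0.7]
grip_width: 0.817
grip_force: 0.0
```

```bash
python3 -c "
from h import *
go([.668,0,.094])"
```

```text
t 15.15 pos [0.6661 0.0037 0.2191] d to [0.668, 0, 0.094] = [-0.0035 -0.0024  0.1251] ty [ 0.429  0.903 -0.001] F [-0.  -0.1  0.7] grip 0.8174167067536715 0.0
```

>>> step_arm --deltas '[{"wx":0,"wy":0,"wz":0,"dx":-0.003,"dy":-0.002,"dz":0.015,"hand":0.07},{"wx":0,"wy":0,"wz":0,"dx":-0.003,"dy":-0.002,"dz":0.035,"hand":0.07},{"wx":0,"wy":0,"wz":0,"dx":-0.003,"dy":-0.002,"dz":0.055,"hand":0.07},{"wx":0,"wy":0,"wz":0,"dx":-0.003,"dy":-0.002,"dz":0.07,"hand":0.07},{"wx":0,"wy":0,"wz":0,"dx":-0.003,"dy":-0.002,"dz":0.08,"hand":0.07},{"wx":0,"wy":0,"wz":0,"dx":-0.003,"dy":-0.002,"dz":0.09,"hand":0.07},{"wx":0,"wy":0,"wz":0,"dx":-0.003,"dy":-0.002,"dz":0.095,"hand":0.07},{"wx":0,"wy":0,"wz":0,"dx":-0.003,"dy":-0.002,"dz":0.1,"hand":0.07}]'

```text
time_s: 16.15
eef_pos: [0.6689, -0.0002, 0.1203]
tool_rot: [0.691, 3.064, 0.0]
force: [0.4, 0.2, 0.2]
grip_width: 0.821
grip_force: 0.0
```

>>> step_arm --deltas '[{"wx":0,"wy":0,"wz":0,"dx":0,"dy":0,"dz":0.008,"hand":0.07},{"wx":0,"wy":0,"wz":0,"dx":0,"dy":0,"dz":0.016,"hand":0.07},{"wx":0,"wy":0,"wz":0,"dx":0,"dy":0,"dz":0.024,"hand":0.07},{"wx":0,"wy":0,"wz":0,"dx":0,"dy":0,"dz":0.024,"hand":0.07}]'

```text
time_s: 16.65
eef_pos: [0.6683, -0.0001, 0.0954]
tool_rot: [-0.691, -3.063, 0.0]
force: [-0.2, 0.8, 0.8]
grip_width: 0.819
grip_force: 0.0
```

Free descent. Closing on the body slowly.

>>> step_arm --deltas '[{"wx":0,"wy":0,"wz":0,"dx":0,"dy":0,"dz":0,"hand":0.064},{"wx":0,"wy":0,"wz":0,"dx":0,"dy":0,"dz":0,"hand":0.06},{"wx":0,"wy":0,"wz":0,"dx":0,"dy":0,"dz":0,"hand":0.057},{"wx":0,"wy":0,"wz":0,"dx":0,"dy":0,"dz":0,"hand":0.055},{"wx":0,"wy":0,"wz":0,"dx":0,"dy":0,"dz":0,"hand":0.053},{"wx":0,"wy":0,"wz":0,"dx":0,"dy":0,"dz":0,"hand":0.051},{"wx":0,"wy":0,"wz":0,"dx":0,"dy":0,"dz":0,"hand":0.045},{"wx":0,"wy":0,"wz":0,"dx":0,"dy":0,"dz":0,"hand":0.045},{"wx":0,"wy":0,"wz":0,"dx":0,"dy":0,"dz":0,"hand":0.045}]' --grip_force 45

```text
time_s: 17.77
eef_pos: [0.6689, -0.0003, 0.0966]
tool_rot: [0.691, 3.064, -0.0]
force: [-0.9, -1.9, 4.8]
grip_width: 0.594
grip_force: 46.1
```

Sprayer gripped (51 mm, 46 N). Lifting 115 mm.

>>> step_arm --deltas '[{"wx":0,"wy":0,"wz":0,"dx":0,"dy":0,"dz":-0.005,"hand":0.045},{"wx":0,"wy":0,"wz":0,"dx":0,"dy":0,"dz":-0.015,"hand":0.045},{"wx":0,"wy":0,"wz":0,"dx":0,"dy":0,"dz":-0.03,"hand":0.045},{"wx":0,"wy":0,"wz":0,"dx":0,"dy":0,"dz":-0.05,"hand":0.045},{"wx":0,"wy":0,"wz":0,"dx":0,"dy":0,"dz":-0.07,"hand":0.045},{"wx":0,"wy":0,"wz":0,"dx":0,"dy":0,"dz":-0.09,"hand":0.045},{"wx":0,"wy":0,"wz":0,"dx":0,"dy":0,"dz":-0.105,"hand":0.045},{"wx":0,"wy":0,"wz":0,"dx":0,"dy":0,"dz":-0.115,"hand":0.045},{"wx":0,"wy":0,"wz":0,"dx":0,"dy":0,"dz":-0.115,"hand":0.045}]'

```text
time_s: 18.9
eef_pos: [0.669, -0.0001, 0.212]
tool_rot: [0.691, 3.064, 0.0]
force: [0.6, 0.8, -3.2]
grip_width: 0.594
grip_force: 47.3
```

```bash
python3 -c "
from h import *
go([.468,.013,.212])"
```

```text
t 18.9 pos [ 6.69e-01 -1.00e-04  2.12e-01] d to [0.468, 0.013, 0.212] = [ 0.1872 -0.0744 -0.0003] ty [0.429 0.903 0.   ] F [ 0.6  0.8 -3.2] grip 0.5937059373756167 47.26180136203766
```

Force is −3.2 N, which matches a carried weight of about 0.3 kg. Moving over the tin.

>>> step_arm --deltas '[{"wx":0,"wy":0,"wz":0,"dx":0.01,"dy":-0.004,"dz":0,"hand":0.045},{"wx":0,"wy":0,"wz":0,"dx":0.035,"dy":-0.014,"dz":0,"hand":0.045},{"wx":0,"wy":0,"wz":0,"dx":0.065,"dy":-0.026,"dz":0,"hand":0.045},{"wx":0,"wy":0,"wz":0,"dx":0.095,"dy":-0.038,"dz":0,"hand":0.045},{"wx":0,"wy":0,"wz":0,"dx":0.125,"dy":-0.05,"dz":0,"hand":0.045},{"wx":0,"wy":0,"wz":0,"dx":0.15,"dy":-0.06,"dz":0,"hand":0.045},{"wx":0,"wy":0,"wz":0,"dx":0.17,"dy":-0.068,"dz":0,"hand":0.045},{"wx":0,"wy":0,"wz":0,"dx":0.182,"dy":-0.072,"dz":0,"hand":0.045},{"wx":0,"wy":0,"wz":0,"dx":0.187,"dy":-0.074,"dz":0,"hand":0.045},{"wx":0,"wy":0,"wz":0,"dx":0.187,"dy":-0.074,"dz":0,"hand":0.045}]'

```text
time_s: 20.15
eef_pos: [0.4682, 0.0133, 0.2113]
tool_rot: [0.691, 3.064, -0.0]
force: [0.3, 1.4, -2.0]
grip_width: 0.595
grip_force: 47.3
```

>>> step_arm --deltas '[{"wx":0,"wy":0,"wz":0,"dx":0,"dy":0,"dz":0,"hand":0.045},{"wx":0,"wy":0,"wz":0,"dx":0,"dy":0,"dz":0,"hand":0.045},{"wx":0,"wy":0,"wz":0,"dx":0,"dy":0,"dz":0,"hand":0.045},{"wx":0,"wy":0,"wz":0,"dx":0,"dy":0,"dz":0,"hand":0.045}]'

```text
time_s: 20.65
eef_pos: [0.4681, 0.0133, 0.2113]
tool_rot: [-0.691, -3.065, -0.0]
force: [-0.9, 0.2, -3.7]
grip_width: 0.593
grip_force: 47.3
```

```bash
python3 - <<'E'
from h import *
go([.467,.013,.212]); th=np.linspace(0,2*np.pi,60)
circ=lambda x,y,z,r:np.stack([x+r*np.cos(th),y+r*np.sin(th),0*th+z],1)
out=[]
for n in("side","top"):
    I=arm.grab_frame(n)[:,:,::-1].copy();s=5 if n=="side" else 4
    x0,y0,w,h=(150,130,90,120) if n=="side" else (150,150,85,110) 
    C=cv2.resize(I[y0:y0+h,x0:x0+w],None,fx=5,fy=5,interpolation=cv2.INTER_CUBIC)
    if n=="side": C=C
    for q in(circ(.467,.013,.12,.026),circ(.467,.013,.255,.026),circ(.534,.257,.054,.02),circ(.534,.257,.014,.026)):
        cv2.polylines(C,[((proj(n,q)-[x0,y0]+.5)*5).astype(int)],True,(255,0,255),1)
    out.append(cv2.resize(C,(395,550)))
cv2.imwrite("pics/m9.png",np.hstack(out))
print(np.round(arm.state()["qvel"],4))
E
```

```text
t 20.65 pos [0.4681 0.0133 0.2113] d to [0.467, 0.013, 0.212] = [ 0.0009 -0.0008 -0.0007] ty [0.429 0.903 0.   ] F [-0.9  0.2 -3.7] grip 0.5932852007460255 47.33942091464996
[ 0.0011 -0.0009  0.0011 -0.0001  0.0002 -0.0001]
```

View pics/m9.png

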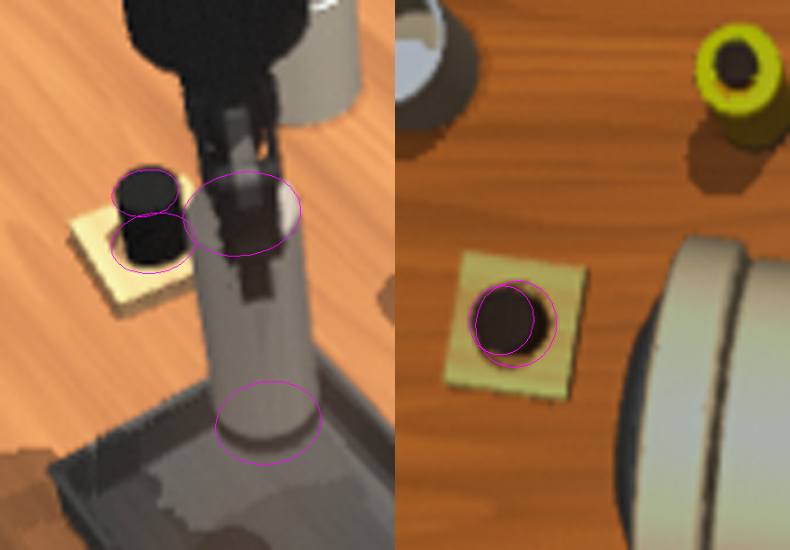

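The sprayer hangs upright above the middle of the tin, with its base at (268,450) on the drawn circle. In the top view the cap stands inside the well at (508,320). Handing in.

```bash
python3 -c "
from plant import arm
print(arm.finish_job())"
```

```text
the job is handed in; nothing more can be done
None
```

I handed the job in with the cap standing open end down in the well and the gripper holding the sprayer upright and still over the middle of the tin, base about 12 cm up; the hand-in call returned no verdict.

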